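Square a stack of sample plates and show its edge to the inspection camera

ROBOT

A 6-joint arm with a two-finger parallel gripper is mounted at the origin on the work surface. World frame = base frame: x ahead of the robot, y to its left, z up, the work surface at z = 0. Lengths are in m, angles in degrees, forces in N, time in s.
With the tool pointing down it reaches from about 0.325 to 0.9 m from the base axis. Payload 6.1 kg.
Tool frame: the origin (TCP) lies on the front face of the gripper's body, between the roots of the fingers; the fingertips stand 70 mm ahead of it and the grasp point (between the pads) lies 51 mm ahead of it; z points along the fingers, y is the direction in which the jaws open and shut (so a half turn about z gives the same grasp; the last joint's range is limited). The gripper opens to 87 mm and grips with 3 to 60 N. Pads are 19 mm wide; open, the fingers measure 117 mm over their backs; the gripper's body (75 mm by 190 mm) begins 51 mm behind the grasp point.
Start: joints at [-7.225, 12.628, 87.462, -0, 79.91, -7.225], TCP at [0.625, -0, 0.292] pointing down, gripper open.
Joint ranges: [-170.65, 170.65], [-52.31, 119.04], [5.05, 147.46], [-71.25, 251.25], [11.57, 151.72], [-153.62, 153.62]. Speed limits (degrees/s): [147.25, 147.25, 172.46, 180, 180, 180].

INTERFACE

Orientations are given as [roll, pitch, yaw] about the fixed x, y, z axes, in that order (R = Rz(yaw) Ry(pitch) Rx(roll)).
In Python, from rig import arm gives the robot as it stands.
- The arm moves only by the tool drive_tool, never from a script. Its argument "motion" is a list of rows, each a list of 3 entries, a list of its own where there are three numbers: the turn, a rotation vector about the tool's x, y, z in degrees, then the shift along the tool's x, y, z in cm, then the closure, from 0 (fully open) to 1 (shut). A call has exactly 10 rows; each row shifts and turns the pose as measured when the row begins, along the tool's axes as they then stand; what a row does not reach is not made up. A row lasts 1/10 s, in which the tool goes at most 50 mm and 8.59 degrees, less where a joint would pass 70% of its speed; a pose out of reach is approached as far as the arm can. A call with a gripper value outside its range is refused whole. The fingers move at their own pace and stop on an object; "newtons" is the grip in N (left out, the last holds). Time passes only in rows, so rows that do not move let the fingers close, or fill a call up. It gives the time, the measured TCP pose, the force and the opening at its end, in the units of the state.
- arm.sense(): the state, without advancing time (a new reading comes with each control period).
- arm.grab_frame(name): name is "scene" or "side" or "wrist"; returns a dict with "image" (400x640x3 uint8, blue, green, red), "fx", "fy", "cx", "cy" (pixels), "D" ([k1, k2, p1, p2, k3] as OpenCV has them; the pictures are not rectified), "R" (3x3) and "t" (3): a world point X has camera coordinates R X + t; the wrist camera has in their place "hand_eye" (4x4, takes a point from camera to tool coordinates, whose origin is the TCP and whose axes are the flange's). Camera axes: x right, y down, z forward; pixel columns grow to the right and rows downward; lengths in m; the calibration is good to about 2 mm. A picture is of the moment at which its call begins: read the wrist's pose just before it. There is no depth.
- arm.job_done(): hands the job in, once; it reports no verdict.
The state is a dict: "t": time; "joint_pos": joint angles; "joint_vel": joint speeds; "tau": joint torques, N m; "ee_pos": TCP position; "tool_rot": TCP orientation; "contact_force": force on the tool from outside, world axes, zero at the start; "wrist_torque": the same for the moment, N m; "opening": opening from 0.0 (shut) to 1.0 (fully open).
Only numpy, scipy, OpenCV 4.12 (cv2) and the standard library are available. Lean on these libraries where they do the work, as an engineer would, in place of code of your own. Each camera call takes 0.05 s, during which the arm holds its last target.

TASK

Three small white sample plates lie in a ragged stack on the bench: square the stack up where it lies until the edges are flush on all four sides, then lift all three together, still flush. Hold the stack level in the air in front of the inspection camera, at the height of the lens and straight above the round mark on the camera's foot, with one of its short ends square to the lens, and finish while still holding it there, keeping still. Do not touch the camera or its stand, and leave the other samples and the pen where they are.

Things in the scene. Friction and masses are not known exactly. Their poses are not given: they have to be found in the camera images.
- plate_low: lowest of three identical rigid white plastic plates, 52 x 38 x 8 mm, 15 to 31 g each, grey round cells on the top face; lies on the bench (z = 0). Origin: centre of its underside; x along the 52 mm length, y along the 38 mm width, z up. The stack is 24 mm high
- plate_mid: middle plate of the stack, same as plate_low; origin at the centre of its underside, same axes. At the start the plates are up to 10 mm out of line with one another, lengthwise and widthwise, and turned by up to 0.2 rad
- plate_top: top plate of the stack, same as plate_low; origin at the centre of its underside, same axes
- stack_center (a point): centre of the middle plate, 4 mm above its underside: the middle of the whole stack, 12 mm above the bench while the stack lies there
- camera_stand: fixed stand: aluminium foot plate 250 x 110 x 6 mm, steel post 266 mm tall, grey camera head with black lens (38 mm wide), its axis level, 130 to 210 mm above the bench. Origin on the bench 30 mm behind the lens glass; foot from 65 mm behind it to 185 mm before it. The camera looks along -x; z up. Ring mark (44 mm, dot in the middle) on the foot 140 mm before the origin (-x)
- lens (a point): centre of the lens's front glass; axes as camera_stand's: the lens looks along -x
- focus (a point): the point in the air where the middle of the stack must be held: 110 mm straight out in front of the lens glass, at the lens's height, straight above the ring mark; axes as camera_stand's. The stack's length (its x) must lie along this x axis, either way round
- dark_slab: bystander: black ribbed sample slab 90 x 66 x 18 mm, loose; origin at the centre of its underside
- disc_sample: bystander: white round grooved sample, 46 mm across, 19 mm high, loose; origin at the centre of its underside
- marker_pen: bystander: white and grey marker pen, 125 mm long, 12 mm thick, loose; origin at the middle of its underside, lies along its x
Mind the look-alikes: they are no part of the job. Leave any yellow look-alike of the plate_top alone.

How it is judged (in metres and radians):
On the way:
1. the stack is squared where it lies: the three plates flush with one another within 2.5 mm on all sides and within 4 degrees, the lowest still on the bench (x of plate_mid in the frame of plate_low between -0.0025 and 0.0025 m and y of plate_mid in the frame of plate_low between -0.0025 and 0.0025 m and angle between the x axis of each of plate_mid, plate_top and the x axis of plate_low, either way round below 0.07 rad and x of plate_top in the frame of plate_low between -0.0025 and 0.0025 m and y of plate_top in the frame of plate_low between -0.0025 and 0.0025 m and x of plate_top in the frame of plate_mid between -0.0025 and 0.0025 m and y of plate_top in the frame of plate_mid between -0.0025 and 0.0025 m and angle between the x axis of plate_top and the x axis of plate_mid, either way round below 0.07 rad and z of plate_mid in the frame of plate_low between 0.005 and 0.011 m and z of plate_top in the frame of plate_low between 0.013 and 0.019 m and height (world z) of plate_low below 0.004 m), for 0.1 s.
At the end, for the whole second after the job is handed in: the three plates are still stacked flush within 2.5 mm and 4 degrees, each held by the fingers; the middle of the stack is within 15 mm of the focus point, level within 7 degrees, its length along the lens's axis within 8 degrees, at rest, off the bench and touching nothing but the gripper (x of plate_mid in the frame of plate_low between -0.0025 and 0.0025 m and y of plate_mid in the frame of plate_low between -0.0025 and 0.0025 m and angle between the x axis of each of plate_mid, plate_top and the x axis of plate_low, either way round below 0.07 rad and x of plate_top in the frame of plate_low between -0.0025 and 0.0025 m and y of plate_top in the frame of plate_low between -0.0025 and 0.0025 m and x of plate_top in the frame of plate_mid between -0.0025 and 0.0025 m and y of plate_top in the frame of plate_mid between -0.0025 and 0.0025 m and angle between the x axis of plate_top and the x axis of plate_mid, either way round below 0.07 rad and z of plate_mid in the frame of plate_low between 0.005 and 0.011 m and z of plate_top in the frame of plate_low between 0.013 and 0.019 m and distance between stack_center and focus below 0.015 m and angle between the x axis of plate_low and the x axis of focus, either way round below 0.14 rad and angle between plate_low's own z axis and vertical below 0.12 rad and height (world z) of plate_low above 0.08 m and linear speed of plate_low below 0.02 m/s and angular speed of plate_low below 0.2 rad/s and contact force between the fingers and plate_low above 0.2 N and contact force between the fingers and plate_mid above 0.2 N and contact force between the fingers and plate_top above 0.2 N); the arm keeps its last pose, push and grip.
It fails at once if the camera or its stand is touched (contact force between camera_stand and anything else above 1 N).
It fails at once if a bystander (slab, round sample or pen) is moved by more than 10 mm (distance of any of dark_slab, disc_sample, marker_pen from where it was at the start of the episode above 0.01 m).
It also fails if it takes over 51 s, if anything falls off the work surface, if the arm or the gripper's body presses on something with over 40 N, if the wrist force passes 120 N, or if a joint passes its speed limit or range.

## Working session

There is one attempt and no reset: what is moved stays moved. The work goes in short steps, Python scripts to look and compute and a tool call to move; the robot and the scene stay as the last step left them, time stands still between calls to the robot, and variables do not carry over. Pictures are saved under pics/ and viewed, and the job is handed in when it is done.

Besides the shell and the picture viewer there is one more tool, called after "Request:" by a JSON object that holds its "api" and its "payload", one argument or row to a line. drive_tool: Moves the arm, as the interface text tells. Its arguments: {"type":"object","properties":{"motion":{"type":"array","items":{"type":"array"}},"newtons":{"type":"number"}},"required":["motion"]}

```bash
mkdir -p pics; ls
python3 - <<'E'
from rig import arm
import cv2,numpy as np
s=arm.sense();print(s)
for n in ["scene","side","wrist"]:
    f=arm.grab_frame(n);cv2.imwrite(f"pics/{n}0.png",f["image"])
    np.save(f"pics/{n}0.npy",f,allow_pickle=True)
    print(n,{k:v for k,v in f.items() if k!="image"})
E
```

```text
pics
{'t': 0.0, 'joint_pos': array([-7.22516833e+00,  1.26744344e+01,  8.75268769e+01,  1.29003019e-04,
        7.99127521e+01, -7.22674034e+00]), 'joint_vel': array([ 0.11114086,  0.1068153 ,  0.0933842 ,  0.03364979,  0.06034086,
       -0.00769526]), 'tau': array([-1.67445501e-05, -4.94609964e+01, -3.87383544e+01,  6.99962187e-02,
        5.70271199e-02, -1.42064664e-04]), 'ee_pos': array([6.24493606e-01, 5.91207450e-05, 2.91135609e-01]), 'tool_rot': array([-1.79886859e+02, -1.44746975e-02,  9.00015350e+01]), 'contact_force': array([-0.85742118,  1.03781896, -0.2572842 ]), 'wrist_torque': array([-0.02370508, -0.02103761, -0.00835283]), 'opening': 0.9996020470344542}
scene {'fx': 399.71039003382134, 'fy': 399.71039003382134, 'cx': 322.76614700789963, 'cy': 205.12905207992446, 'D': array([-0.01648863,  0.        ,  0.        ,  0.        ,  0.        ]), 'R': array([[-0.63682895,  0.77093846,  0.01013828],
       [ 0.64748393,  0.54189656, -0.53582896],
       [-0.41858505, -0.33466702, -0.84426568]]), 't': array([ 0.32855793, -0.34813536,  1.25604863])}
side {'fx': 485.396736093584
[... 197 characters left out ...]
383345],
       [-0.07352498, -0.58282033, -0.8092679 ],
       [ 0.07789775,  0.80562885, -0.58727685]]), 't': array([-0.56786016,  0.18292441,  0.97212055])}
wrist {'fx': 301.0846689983164, 'fy': 301.0846689983164, 'cx': 317.88567182490476, 'cy': 199.0682124662641, 'D': array([-0.04726835,  0.        ,  0.        ,  0.        ,  0.        ]), 'hand_eye': array([[ 3.21928830e-04, -9.64105736e-01, -2.65518410e-01,
         7.23059435e-02],
       [ 9.99999482e-01,  5.66689324e-04, -8.45213572e-04,
        -2.81809336e-04],
       [ 9.65341701e-04, -2.65518001e-01,  9.64105419e-01,
        -9.27582893e-02],
       [ 0.00000000e+00,  0.00000000e+00,  0.00000000e+00,
         1.00000000e+00]])}
```

View pics/scene0.png

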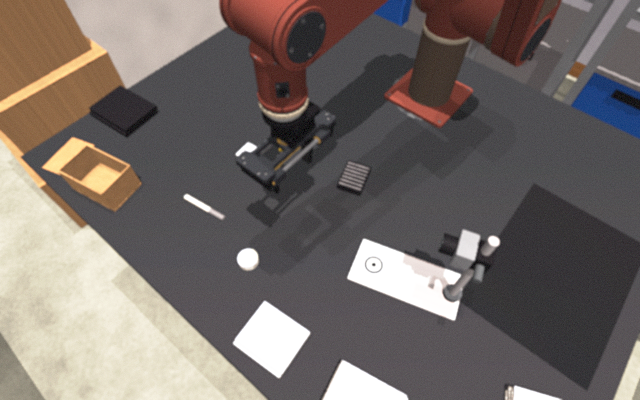

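View pics/side0.png

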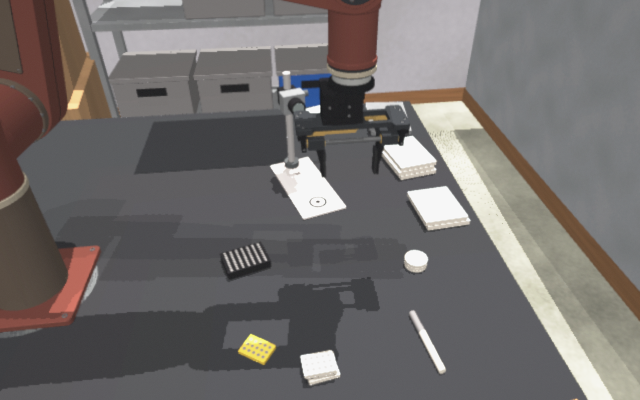

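View pics/wrist0.png

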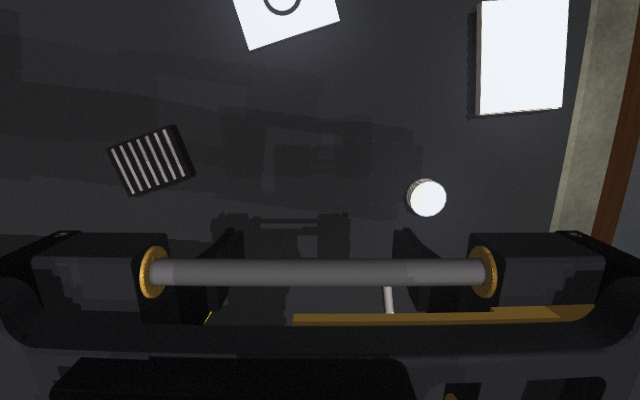

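The scene view shows the arm hiding part of the bench. The side view shows the stack at about (320,367), the yellow decoy at (257,349), the pen at (427,342), the disc at (416,261), the slab at (245,260) and the ring mark at (318,201).

```bash
cat > h.py <<'E'
import cv2,numpy as np
from scipy.spatial.transform import Rotation as Ro
def load(p): return np.load(p,allow_pickle=True).item()
def KD(f): return np.array([[f['fx'],0,f['cx']],[0,f['fy'],f['cy']],[0,0,1]]),f['D']
def campose(f,s=None):
    if 'R' in f: return np.array(f['R']),np.array(f['t'])
    s=s or f['s']
    Rt=Ro.from_euler('xyz',s['tool_rot'],degrees=True).as_matrix()
    H=f['hand_eye'];Rwc=Rt@H[:3,:3];c=Rt@H[:3,3]+s['ee_pos']
    return Rwc.T,-Rwc.T@c
def rays(f,px):
    K,D=KD(f);n=cv2.undistortPoints(np.float64(px).reshape(-1,1,2),K,D).reshape(-1,2)
    R,t=campose(f);d=np.c_[n,np.ones(len(n))]@R;return -R.T@t,d
def onz(f,px,z):
    c,d=rays(f,px);return c+d*((z-c[2])/d[:,2])[:,None]
def proj(f,X):
    K,D=KD(f);R,t=campose(f)
    return cv2.projectPoints(np.float64(X).reshape(-1,1,3),cv2.Rodrigues(R)[0],t,K,D)[0].reshape(-1,2)
def tri(f1,p1,f2,p2):
    c1,d1=rays(f1,[p1]);c2,d2=rays(f2,[p2]);d1=d1[0];d2=d2[0]
    a=np.linalg.lstsq(np.c_[d1,-d2],c2-c1,rcond=None)[0]
    A=c1+a[0]*d1;B=c2+a[1]*d2
    return (A+B)/2,np.linalg.norm(A-B)
def grab(arm,name,tag):
    s=arm.sense();f=arm.grab_frame(name);f['s']=s
    np.save(f"pics/{name}{tag}.npy",f,allow_pickle=True);cv2.imwrite(f"pics/{name}{tag}.png",f['image']);return f
E
python3 - <<'E'
from h import *
s=load('pics/side0.npy');c=load('pics/scene0.npy')
np.set_printoptions(precision=4,suppress=True)
for n,p,z in [('stack',(320,367),.02),('yellow',(257,349),.005),('penends',(414,315),.006),('pen2',(440,368),.006),('disc',(416,258),.019),('slab',(245,258),.018),('ring',(318,202),.006)]:
    print('side',n,onz(s,[p],z))
for n,p,z in [('stack',(247,152),.02),('pen',(186,198),.006),('pen',(222,216),.006),('disc',(248,258),.019),('slab',(354,175),.018),('ring',(374,265),.006)]:
    print('scene',n,onz(c,[p],z))
a=cv2.resize(s['image'][310:400,210:370],None,fx=5,fy=5,interpolation=cv2.INTER_CUBIC);cv2.imwrite('pics/z1.png',a)
a=cv2.resize(c['image'][220:330,330:520],None,fx=4,fy=4,interpolation=cv2.INTER_CUBIC);cv2.imwrite('pics/z2.png',a)
a=cv2.resize(s['image'][60:230,230:400],None,fx=3.5,fy=3.5,interpolation=cv2.INTER_CUBIC);cv2.imwrite('pics/z3.png',a)
E
```

```text
side stack [[ 0.5415 -0.2605  0.02  ]]
side yellow [[ 0.4383 -0.2024  0.005 ]]
side penends [[ 0.7249 -0.1625  0.006 ]]
side pen2 [[ 0.7381 -0.2746  0.006 ]]
side disc [[ 0.7634 -0.0292  0.019 ]]
side slab [[0.4144 0.0142 0.018 ]]
side ring [[0.585  0.2038 0.006 ]]
scene stack [[ 0.539  -0.2513  0.02  ]]
scene pen [[ 0.7419 -0.2721  0.006 ]]
scene pen [[ 0.7193 -0.1606  0.006 ]]
scene disc [[ 0.762  -0.0224  0.019 ]]
scene slab [[0.4114 0.021  0.018 ]]
scene ring [[0.5828 0.211  0.006 ]]
```

View pics/z1.png

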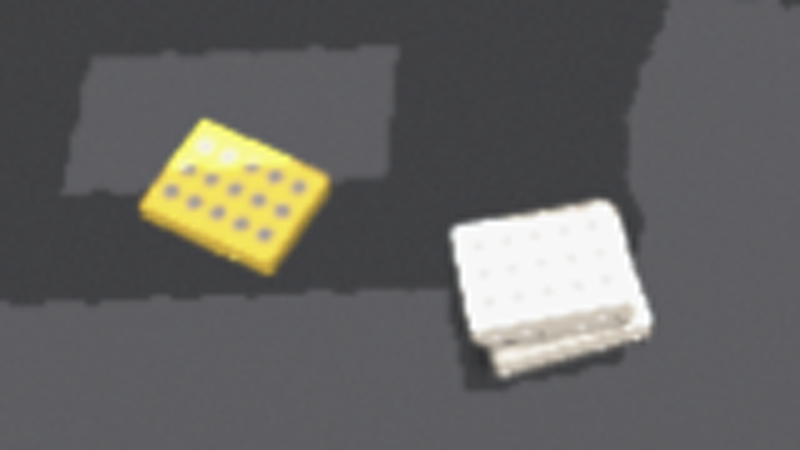

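View pics/z2.png

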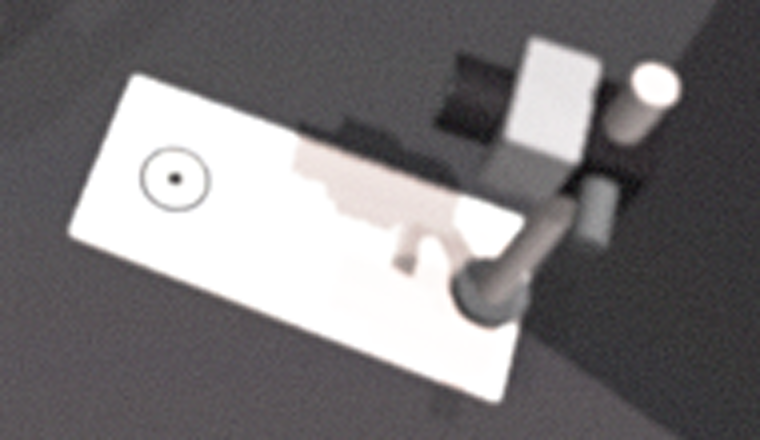

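View pics/z3.png

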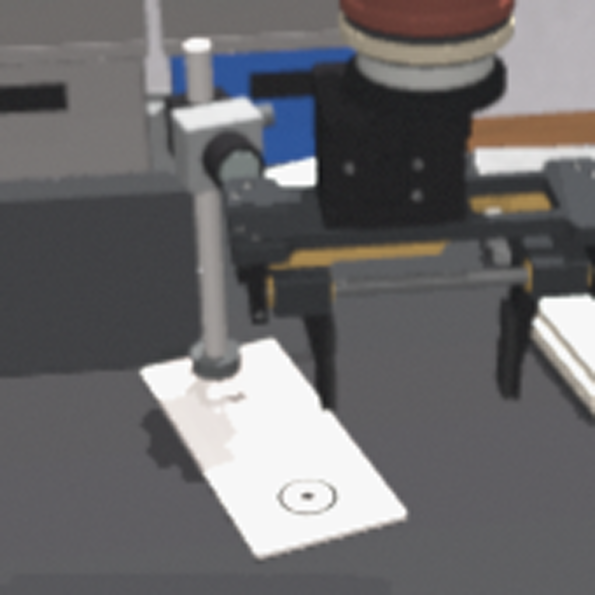

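Run:
```python
from h import *
np.set_printoptions(precision=4,suppress=True)
s=load('pics/side0.npy');c=load('pics/scene0.npy');w=load('pics/wrist0.npy')
w['s']=dict(ee_pos=np.array([.62449,0,.29114]),tool_rot=[-179.887,-.0145,90.0015])
q=onz(s,[(300,355.6),(331.6,350),(336.4,371),(304.4,377)],.024);print('top',q,q.mean(0))
d=q[1]-q[0];print('yaw',np.degrees(np.arctan2(d[1],d[0])))
print('wrist disc',onz(w,[(428,197)],.019),'slab', onz(w,[(148,158)],.018),'foot corners near',onz(w,[(249,50),(340,20)],.006))
print('side foot',onz(s,[(304.5,218.5),(345.5,207),(270,166.5),(309,157)],.006))
print('scene foot',onz(c,[(347.5,278.7),(364,238.7),(455,320.5),(460.5,274)],.006))
# lens head triangulation: 
print('lens', tri(s,(230+235/3.5,60+160/3.5),c,(330+452/4,220+95/4)))
```

```text
top [[ 0.5107 -0.2382  0.024 ]
 [ 0.5639 -0.2335  0.024 ]
 [ 0.5666 -0.2735  0.024 ]
 [ 0.5149 -0.2782  0.024 ]] [ 0.539  -0.2558  0.024 ]
yaw 5.022443119070054
wrist disc [[ 0.7622 -0.0253  0.019 ]] slab [[0.4133 0.024  0.018 ]] foot corners near [[0.5433 0.1478 0.006 ]
 [0.6484 0.1793 0.006 ]]
side foot [[0.5474 0.144  0.006 ]
 [0.6483 0.1757 0.006 ]
 [0.4726 0.3792 0.006 ]
 [0.5813 0.4146 0.006 ]]
scene foot [[0.6496 0.184  0.006 ]
 [0.542  0.1517 0.006 ]
 [0.5764 0.4235 0.006 ]
 [0.4725 0.3791 0.006 ]]
lens (array([0.5519, 0.319 , 0.2072]), np.float64(0.0027991268043685946))
```

The side view gives the stack's top centre at about (0.539, -0.256) with yaw about 5°. The foot axis lies at about 107° and the lens is about 0.207 m high. Next I hover over the stack for a wrist view.

Request:
{"api": "drive_tool", "payload": {
  "motion": [
    [[0,0,0],[-3.6,-1.2,1.3],0],
    [[0,0,0],[-3.6,-1.2,1.3],0],
    [[0,0,0],[-3.6,-1.2,1.3],0],
    [[0,0,0],[-3.6,-1.2,1.3],0],
    [[0,0,0],[-3.6,-1.2,1.3],0],
    [[0,0,0],[-3.6,-1.2,1.3],0],
    [[0,0,0],[-3.6,-1.2,1.3],0],
    [[0,0,-5],[0,0,0],0],
    [[0,0,0],[0,0,0],0],
    [[0,0,0],[0,0,0],0]
  ]
}}

```text
t: 1.15
ee_pos: [0.5364, -0.2594, 0.1937]
tool_rot: [-179.8, -0.2, 95.2]
contact_force: [0.5, -0.4, 0.3]
opening: 0.999
```

Run:
```python
from h import *
from rig import arm
s=arm.sense();print(s['t'],s['ee_pos'],s['tool_rot'],s['joint_pos'])
for n in ['wrist','side','scene']: grab(arm,n,'1')
```

```text
1.15 [ 0.53642717 -0.25940218  0.19368973] [-179.80924975   -0.22850447   95.16641547] [-3.34148233e+01  1.38978887e+01  9.69631566e+01  6.37331638e-02
  6.94305812e+01 -3.86041631e+01]
```

View pics/wrist1.png

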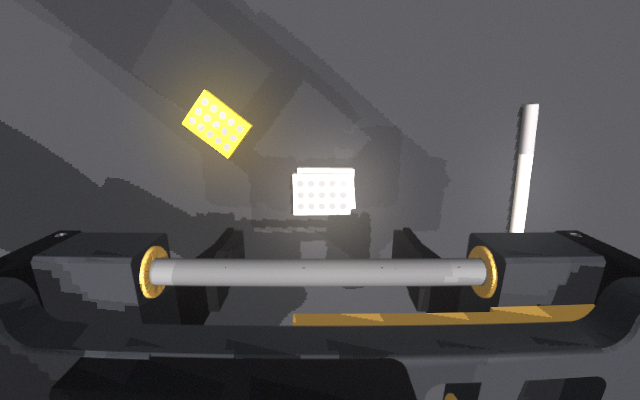

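The wrist view shows the stack at about (324,192), between the open fingers, with the yellow plate at (217,124) and the pen at (525,165).

Run:
```python
from h import *
np.set_printoptions(precision=4,suppress=True)
w=load('pics/wrist1.npy')
a=w['image'][150:230,270:380];cv2.imwrite('pics/z4.png',cv2.resize(a,None,fx=7,fy=7,interpolation=cv2.INTER_CUBIC))
g=cv2.cvtColor(w['image'],cv2.COLOR_BGR2GRAY)
m=np.zeros_like(g);m[150:228,270:380]=(g[150:228,270:380]>185)*255
k=max(cv2.findContours(m,0,1)[0],key=cv2.contourArea)
r=cv2.minAreaRect(k);print(r)
S=onz(w,cv2.boxPoints(r),.024);print(S,S.mean(0))
top=np.float32([(293,174),(354,174),(355,213.5),(293.5,215)])
S=onz(w,top,.024);print('top',S,S.mean(0))
d=S[1]-S[0];print(np.degrees(np.arctan2(d[1],d[0])))
```

```text
((323.45269775390625, 190.51303100585938), (48.176815032958984, 62.57749938964844), 88.63607025146484)
[[ 0.5096 -0.2319  0.024 ]
 [ 0.5642 -0.2256  0.024 ]
 [ 0.5707 -0.2696  0.024 ]
 [ 0.5137 -0.2763  0.024 ]] [ 0.5396 -0.2508  0.024 ]
top [[ 0.5113 -0.2379  0.024 ]
 [ 0.565  -0.2329  0.024 ]
 [ 0.5704 -0.2693  0.024 ]
 [ 0.5143 -0.2759  0.024 ]] [ 0.5402 -0.254   0.024 ]
5.238985803429058
```

View pics/z4.png

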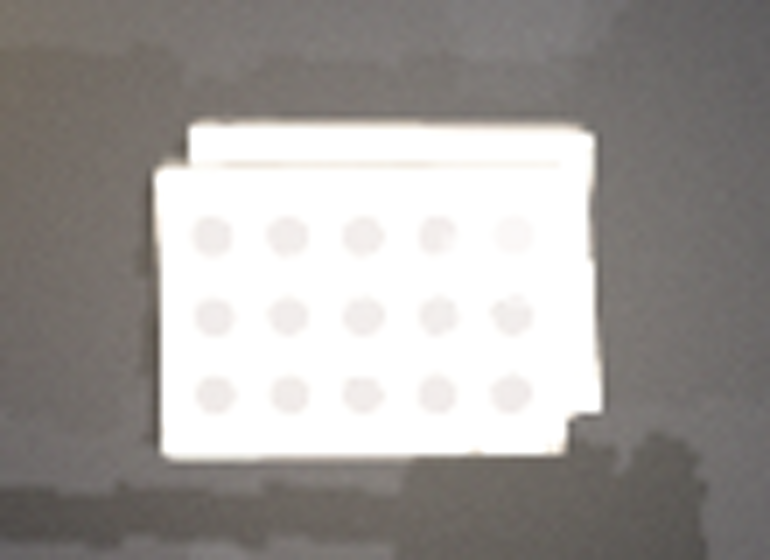

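Request:
{"api": "drive_tool", "payload": {
  "motion": [
    [[0,0,0],[0.6,0.45,2],0],
    [[0,0,0],[0,0,3],0],
    [[0,0,0],[0,0,3],0],
    [[0,0,0],[0,0,2.5],0],
    [[0,0,0],[0,0,1],0],
    [[0,0,0],[0,0,0],0],
    [[0,0,0],[0,0,0],0],
    [[0,0,0],[0,0,0],0],
    [[0,0,0],[0,0,0],0],
    [[0,0,0],[0,0,0],0]
  ],
  "newtons": 8
}}

```text
t: 2.3
ee_pos: [0.5494, -0.2494, 0.0858]
tool_rot: [179.3, 0.4, 95.5]
contact_force: [-0.5, -0.4, 0.8]
opening: 1.007
```

```bash
cat > d.py <<'E'
from h import *
from rig import arm
import sys
x,y,z,yaw=map(float,sys.argv[1:5])
s=arm.sense()
R=Ro.from_euler('xyz',s['tool_rot'],degrees=True);T=Ro.from_euler('xyz',[180,0,yaw],degrees=True)
print('t',s['t'],'pos',s['ee_pos'].round(4),'rot',s['tool_rot'].round(2),'F',s['contact_force'].round(1),'op',round(s['opening']*87,1))
print('shift cm (tool)',(R.inv().apply(np.array([x,y,z])-s['ee_pos'])*100).round(2),'turn',np.degrees((R.inv()*T).as_rotvec()).round(2))
E
python3 d.py .5405 -.253 .073 95
```

```text
t 2.3 pos [ 0.5494 -0.2494  0.0858] rot [179.35   0.38  95.52] F [-0.5 -0.4  0.8] op 87.6
shift cm (tool) [-0.26 -0.94  1.27] turn [0.66 0.37 0.52]
```

Request:
{"api": "drive_tool", "payload": {
  "motion": [
    [[0.6,0.4,0.5],[-0.25,-0.9,0.6],0],
    [[0,0,0],[0,0,0.5],0],
    [[0,0,0],[0,0,0],0],
    [[0,0,0],[0,0,0],0],
    [[0,0,0],[0,0,0],0],
    [[0,0,0],[0,0,0],0],
    [[0,0,0],[0,0,0],0],
    [[0,0,0],[0,0,0],0],
    [[0,0,0],[0,0,0],0],
    [[0,0,0],[0,0,0],0]
  ],
  "newtons": 8
}}

```text
t: 3.3
ee_pos: [0.5405, -0.2538, 0.075]
tool_rot: [179.9, 0.0, 94.9]
contact_force: [0.6, 0.6, 0.6]
opening: 0.999
```

```bash
python3 d.py .5405 -.253 .073 95; python3 -c "
from h import *
from rig import arm
for n in ['wrist','side']: f=grab(arm,n,'2')
cv2.imwrite('pics/z5.png',cv2.resize(f['image'][280:400,220:420],None,fx=4,fy=4,interpolation=cv2.INTER_CUBIC))"; python3 d.py .5405 -.253 .073 95
```

```text
t 3.3 pos [ 0.5405 -0.2538  0.075 ] rot [1.799e+02 1.000e-02 9.494e+01] F [0.6 0.6 0.6] op 86.9
shift cm (tool) [0.08 0.   0.2 ] turn [ 0.1   0.01 -0.06]
t 3.4 pos [ 0.5405 -0.2539  0.075 ] rot [1.799e+02 1.000e-02 9.494e+01] F [-0.3 -0.3  0.1] op 87.2
shift cm (tool) [0.09 0.01 0.2 ] turn [ 0.1   0.01 -0.06]
```

View pics/wrist2.png

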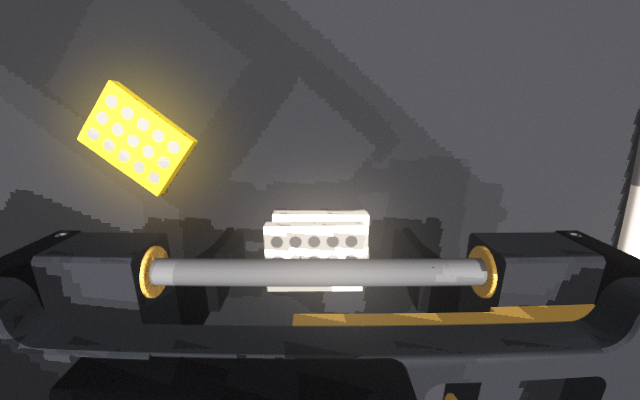

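View pics/z5.png

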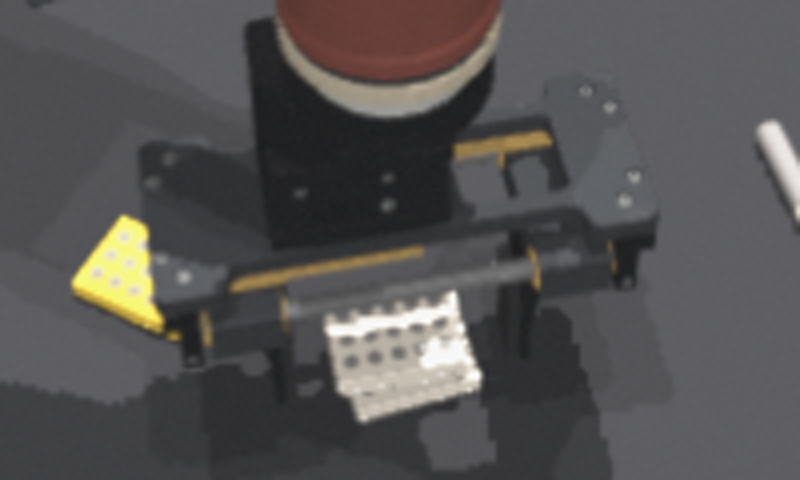

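The wrist view shows the stack between the fingers (cols 264–369) and the side view agrees. I squeeze lengthwise.

Request:
{"api": "drive_tool", "payload": {
  "motion": [
    [[0,0,0],[0,0,0.1],0.2],
    [[0,0,0],[0,0,0],0.3],
    [[0,0,0],[0,0,0],0.4],
    [[0,0,0],[0,0,0],0.5],
    [[0,0,0],[0,0,0],0.6],
    [[0,0,0],[0,0,0],0.7],
    [[0,0,0],[0,0,0],0.7],
    [[0,0,0],[0,0,0],0.7],
    [[0,0,0],[0,0,0],0.7],
    [[0,0,0],[0,0,0],0.7]
  ],
  "newtons": 8
}}

```text
t: 4.4
ee_pos: [0.5406, -0.2539, 0.074]
tool_rot: [179.9, 0.0, 94.9]
contact_force: [-0.4, -0.7, -0.5]
opening: 0.596
```

```bash
python3 d.py .5405 -.253 .073 95; python3 -c "
from h import *
from rig import arm
f=grab(arm,'wrist','3')
cv2.imwrite('pics/z6.png',cv2.resize(f['image'][180:310,220:420],None,fx=4,fy=4,interpolation=cv2.INTER_CUBIC))"
```

```text
t 4.4 pos [ 0.5406 -0.2539  0.074 ] rot [1.799e+02 1.000e-02 9.494e+01] F [-0.4 -0.7 -0.5] op 51.9
shift cm (tool) [0.09 0.   0.1 ] turn [ 0.1   0.01 -0.06]
```

View pics/z6.png

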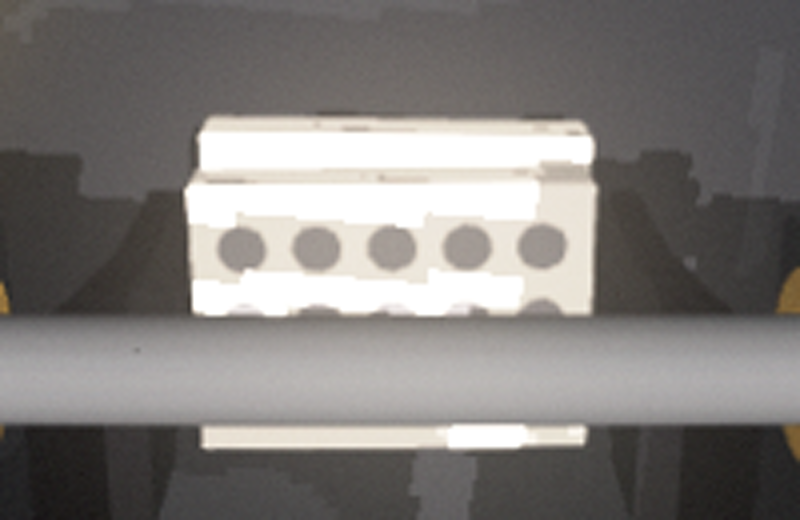

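The opening reads 51.9 mm, so the stack is flush lengthwise. Next I open, lift and turn 90° for the width.

Request:
{"api": "drive_tool", "payload": {
  "motion": [
    [[0,0,0],[0,0,0],0],
    [[0,0,0],[0,0,0],0],
    [[0,0,0],[0,0,0],0],
    [[0,0,0],[0,0,-2.5],0],
    [[0,0,0],[0,0,-2.5],0],
    [[0,0,0],[0,0,-1.5],0],
    [[0,0,8.5],[0,0,0],0],
    [[0,0,8.5],[0,0,0],0],
    [[0,0,8.5],[0,0,0],0],
    [[0,0,8.5],[0,0,0],0]
  ]
}}

```text
t: 5.45
ee_pos: [0.5402, -0.2537, 0.1415]
tool_rot: [179.9, -0.0, 60.3]
contact_force: [0.9, -0.8, 1.0]
opening: 1.0
```

Request:
{"api": "drive_tool", "payload": {
  "motion": [
    [[0,0,8.5],[0,0,0],0],
    [[0,0,8.5],[0,0,0],0],
    [[0,0,8.5],[0,0,0],0],
    [[0,0,8.5],[0,0,0],0],
    [[0,0,8.5],[0,0,0],0],
    [[0,0,8.5],[0,0,0],0],
    [[0,0,4],[0,0,0],0],
    [[0,0,0],[0,0,0],0],
    [[0,0,0],[0,0,0],0],
    [[0,0,0],[0,0,0],0]
  ]
}}

```text
t: 6.45
ee_pos: [0.5398, -0.2536, 0.1414]
tool_rot: [-180.0, -0.1, 4.6]
contact_force: [0.3, 1.0, 0.6]
opening: 1.0
```

```bash
python3 d.py .5405 -.254 .073 5; python3 -c "
from h import *
from rig import arm
f=grab(arm,'wrist','4');f=grab(arm,'side','4')
"
```

```text
t 6.45 pos [ 0.5398 -0.2536  0.1414] rot [-1.8e+02 -8.0e-02  4.6e+00] F [0.3 1.  0.6] op 87.0
shift cm (tool) [0.06 0.05 6.84] turn [-0.   -0.08 -0.4 ]
```

View pics/wrist4.png

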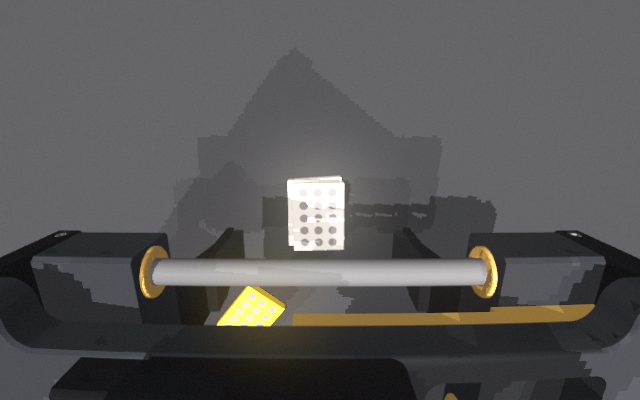

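The plates are centred at about (317,212) between the fingers, and one is still slightly turned. I descend and squeeze the width.

Request:
{"api": "drive_tool", "payload": {
  "motion": [
    [[0,0,-0.4],[0.05,0,3],0],
    [[0,0,0],[0,0,2.5],0],
    [[0,0,0],[0,0,1],0],
    [[0,0,0],[0,0,0.3],0.2],
    [[0,0,0],[0,0,0],0.35],
    [[0,0,0],[0,0,0],0.45],
    [[0,0,0],[0,0,0],0.55],
    [[0,0,0],[0,0,0],0.65],
    [[0,0,0],[0,0,0],0.8],
    [[0,0,0],[0,0,0],0.8]
  ],
  "newtons": 8
}}

```text
t: 7.55
ee_pos: [0.5441, -0.2558, 0.0777]
tool_rot: [179.7, -0.5, 5.2]
contact_force: [0.2, -0.3, -0.1]
opening: 0.45
```

```bash
python3 d.py .5405 -.254 .073 5; python3 -c "
from h import *
from rig import arm
f=grab(arm,'side','5')
cv2.imwrite('pics/z7.png',cv2.resize(f['image'][280:400,220:420],None,fx=4,fy=4,interpolation=cv2.INTER_CUBIC))"
```

```text
t 7.55 pos [ 0.5441 -0.2558  0.0777] rot [179.65  -0.53   5.17] F [ 0.2 -0.3 -0.1] op 39.2
shift cm (tool) [-0.35 -0.21  0.46] turn [ 0.35 -0.53  0.17]
```

View pics/z7.png

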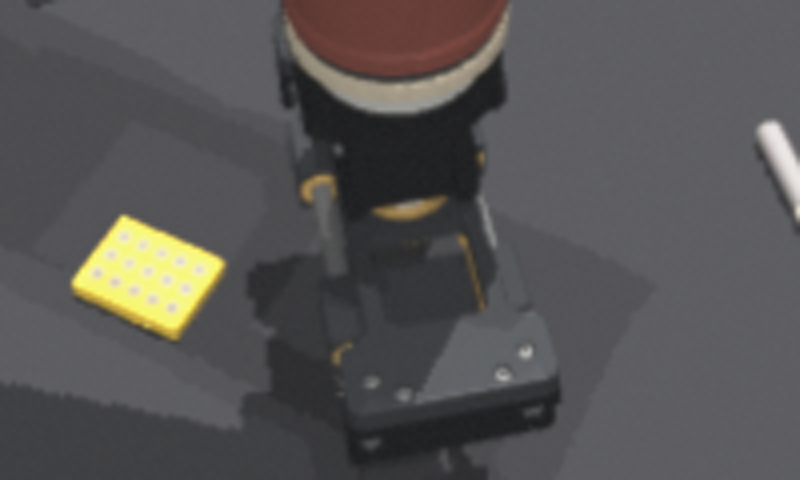

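The opening is 39.2 mm, but the tips are about 7.7 mm up, too high for the lowest plate. I open a little, lower and squeeze again.

Request:
{"api": "drive_tool", "payload": {
  "motion": [
    [[0,0,0],[0,0,0],0.2],
    [[0,0,0],[0,0,0],0.2],
    [[0.3,-0.5,0],[-0.3,-0.2,0.4],0.2],
    [[0,0,0],[0,0,0],0.3],
    [[0,0,0],[0,0,0],0.45],
    [[0,0,0],[0,0,0],0.55],
    [[0,0,0],[0,0,0],0.65],
    [[0,0,0],[0,0,0],0.8],
    [[0,0,0],[0,0,0],0.8],
    [[0,0,0],[0,0,0],0.8]
  ],
  "newtons": 12
}}

```text
t: 8.6
ee_pos: [0.5406, -0.2539, 0.073]
tool_rot: [180.0, 0.0, 5.2]
contact_force: [-0.2, -0.2, -1.2]
opening: 0.435
```

```bash
python3 d.py .5405 -.254 .073 5
```

```text
t 8.6 pos [ 0.5406 -0.2539  0.073 ] rot [1.7998e+02 3.0000e-02 5.1700e+00] F [-0.2 -0.2 -1.2] op 37.8
shift cm (tool) [-0.01  0.01  0.  ] turn [0.02 0.03 0.17]
```

The width reads 37.8 mm, so it is flush. Now a second lengthwise pass at the matching yaw.

Request:
{"api": "drive_tool", "payload": {
  "motion": [
    [[0,0,0],[0,0,0],0],
    [[0,0,0],[0,0,0],0],
    [[0,0,0],[0,0,0],0],
    [[0,0,0],[0,0,-2.5],0],
    [[0,0,0],[0,0,-2.5],0],
    [[0,0,0],[0,0,-1.5],0],
    [[0,0,-8.5],[0,0,0],0],
    [[0,0,-8.5],[0,0,0],0],
    [[0,0,-8.5],[0,0,0],0],
    [[0,0,-8.5],[0,0,0],0]
  ]
}}

```text
t: 9.6
ee_pos: [0.5406, -0.2539, 0.141]
tool_rot: [180.0, 0.0, 39.8]
contact_force: [0.4, -0.1, 0.7]
opening: 0.994
```

Request:
{"api": "drive_tool", "payload": {
  "motion": [
    [[0,0,-8.5],[0,0,0],0],
    [[0,0,-8.5],[0,0,0],0],
    [[0,0,-8.5],[0,0,0],0],
    [[0,0,-8.5],[0,0,0],0],
    [[0,0,-8.5],[0,0,0],0],
    [[0,0,-8.5],[0,0,0],0],
    [[0,0,-4.5],[0,0,0],0],
    [[0,0,0],[0,0,0],0],
    [[0,0,0],[0,0,0],0],
    [[0,0,0],[0,0,0],0]
  ]
}}

```text
t: 10.6
ee_pos: [0.5405, -0.2537, 0.141]
tool_rot: [180.0, 0.0, 96.0]
contact_force: [-0.1, 0.7, -0.2]
opening: 1.0
```

```bash
python3 d.py .5405 -.254 .073 95.17; python3 -c "
from h import *
from rig import arm
f=grab(arm,'wrist','6')
cv2.imwrite('pics/z8.png',cv2.resize(f['image'][150:280,220:420],None,fx=4,fy=4,interpolation=cv2.INTER_CUBIC))
for z in (.024,): print(onz(f,[(318,206)],z))
"
```

```text
t 10.6 pos [ 0.5405 -0.2537  0.141 ] rot [1.7999e+02 4.0000e-02 9.5990e+01] F [-0.1  0.7 -0.2] op 87.0
shift cm (tool) [-0.02 -0.    6.8 ] turn [0.01 0.04 0.82]
[[ 0.53914356 -0.24455898  0.024     ]]
```

View pics/z8.png

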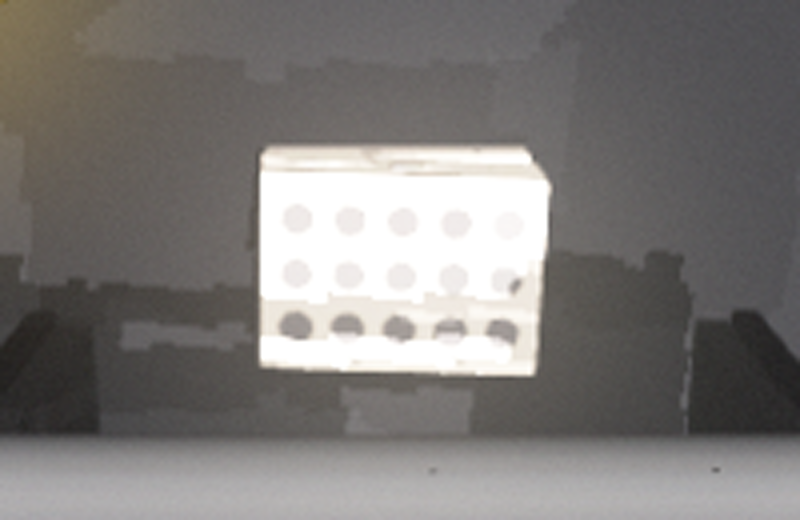

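The view shows the widths lining up, with a small lengthwise offset left at the right end near (550,185). I squeeze again.

Request:
{"api": "drive_tool", "payload": {
  "motion": [
    [[0,0,0.8],[0,0,2],0],
    [[0,0,0],[0,0,2],0],
    [[0,0,0],[0,0,1.5],0],
    [[0,0,0],[0,0,0.8],0],
    [[0,0,0],[0,0,0],0],
    [[0,0,0],[0,0,0],0],
    [[0,0,0],[0,0,0],0],
    [[0,0,0],[0,0,0],0],
    [[0,0,0],[0,0,0],0],
    [[0,0,0],[0,0,0],0]
  ]
}}

```text
t: 11.65
ee_pos: [0.5432, -0.2554, 0.0798]
tool_rot: [179.7, 0.3, 94.9]
contact_force: [0.5, -0.3, 0.1]
opening: 0.998
```

```bash
python3 d.py .5405 -.254 .073 95.17
```

```text
t 11.65 pos [ 0.5432 -0.2554  0.0798] rot [179.67   0.28  94.91] F [ 0.5 -0.3  0.1] op 86.8
shift cm (tool) [ 0.16 -0.26  0.68] turn [ 0.33  0.28 -0.26]
```

Request:
{"api": "drive_tool", "payload": {
  "motion": [
    [[0.3,0.3,-0.3],[0.15,-0.25,0.7],0],
    [[0,0,0],[0,0,0],0.2],
    [[0,0,0],[0,0,0],0.3],
    [[0,0,0],[0,0,0],0.4],
    [[0,0,0],[0,0,0],0.5],
    [[0,0,0],[0,0,0],0.6],
    [[0,0,0],[0,0,0],0.7],
    [[0,0,0],[0,0,0],0.7],
    [[0,0,0],[0,0,0],0.7],
    [[0,0,0],[0,0,0],0.7]
  ],
  "newtons": 12
}}

```text
t: 12.65
ee_pos: [0.5404, -0.2541, 0.0724]
tool_rot: [180.0, -0.0, 95.2]
contact_force: [0.1, -0.6, 0.2]
opening: 0.597
```

```bash
python3 d.py .5405 -.254 .073 95.17;python3 -c "
from h import *
from rig import arm
f=grab(arm,'wrist','7');g=grab(arm,'side','7')
a=cv2.resize(f['image'][190:310,220:420],None,fx=3,fy=3,interpolation=cv2.INTER_CUBIC)
b=cv2.resize(g['image'][330:400,270:370],None,fx=6,fy=6,interpolation=cv2.INTER_CUBIC)[:240]
b=cv2.resize(g['image'][340:380,270:370],None,fx=6,fy=6,interpolation=cv2.INTER_CUBIC)
cv2.imwrite('pics/z9.png',np.vstack([a[:, :600],b]))
"
```

```text
t 12.65 pos [ 0.5404 -0.2541  0.0724] rot [ 1.7998e+02 -3.0000e-02  9.5230e+01] F [ 0.1 -0.6  0.2] op 52.0
shift cm (tool) [ 0.01  0.01 -0.06] turn [ 0.02 -0.03  0.06]
```

View pics/z9.png

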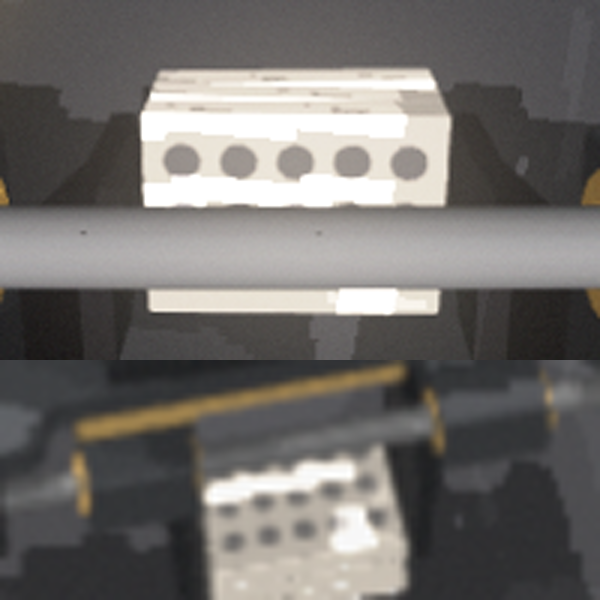

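The stack looks flush, with opening 52.0 mm. Next I lift off, turn and take the width grip.

Request:
{"api": "drive_tool", "payload": {
  "motion": [
    [[0,0,0],[0,0,0],0],
    [[0,0,0],[0,0,0],0],
    [[0,0,0],[0,0,0],0],
    [[0,0,0],[0,0,-2.5],0],
    [[0,0,0],[0,0,-2.5],0],
    [[0,0,0],[0,0,-1.5],0],
    [[0,0,8.5],[0,0,0],0],
    [[0,0,8.5],[0,0,0],0],
    [[0,0,8.5],[0,0,0],0],
    [[0,0,8.5],[0,0,0],0]
  ]
}}

```text
t: 13.75
ee_pos: [0.5404, -0.2541, 0.1403]
tool_rot: [180.0, -0.0, 60.6]
contact_force: [0.4, 0.1, -0.7]
opening: 0.999
```

Request:
{"api": "drive_tool", "payload": {
  "motion": [
    [[0,0,8.5],[0,0,0],0],
    [[0,0,8.5],[0,0,0],0],
    [[0,0,8.5],[0,0,0],0],
    [[0,0,8.5],[0,0,0],0],
    [[0,0,8.5],[0,0,0],0],
    [[0,0,8.5],[0,0,0],0],
    [[0,0,4],[0,0,0],0],
    [[0,0,0],[0,0,2.5],0],
    [[0,0,0],[0,0,2.5],0],
    [[0,0,0],[0,0,0.8],0]
  ]
}}

```text
t: 14.75
ee_pos: [0.5422, -0.2552, 0.0837]
tool_rot: [179.8, -0.3, 4.6]
contact_force: [0.5, 0.0, -0.7]
opening: 0.995
```

Request:
{"api": "drive_tool", "payload": {
  "motion": [
    [[0,0,0],[0,0,0],0],
    [[0,0,0],[0,0,0],0],
    [[0,0,0],[0,0,0],0],
    [[0,0,0],[0,0,0],0],
    [[0,0,0],[0,0,0],0],
    [[0,0,0],[0,0,0],0],
    [[0,0,0],[0,0,0],0],
    [[0,0,0],[0,0,0],0],
    [[0,0,0],[0,0,0],0],
    [[0,0,0],[0,0,0],0]
  ]
}}

```text
t: 15.75
ee_pos: [0.5437, -0.2562, 0.0873]
tool_rot: [179.7, -0.5, 4.6]
contact_force: [-0.0, -0.6, 0.2]
opening: 1.002
```

```bash
python3 d.py .5405 -.254 .0725 5.2
```

```text
t 15.75 pos [ 0.5437 -0.2562  0.0873] rot [179.67  -0.51   4.59] F [-0.  -0.6  0.2] op 87.2
shift cm (tool) [-0.32 -0.25  1.48] turn [ 0.34 -0.51 -0.61]
```

Request:
{"api": "drive_tool", "payload": {
  "motion": [
    [[0.3,-0.5,-0.6],[-0.3,-0.25,1.45],0],
    [[0,0,0],[0,0,0],0.2],
    [[0,0,0],[0,0,0],0.2],
    [[0,0,0],[0,0,0],0.2],
    [[0,0,0],[0,0,0],0.2],
    [[0,0,0],[0,0,0],0.2],
    [[0,0,0],[0,0,0],0.2],
    [[0,0,0],[0,0,0],0.2],
    [[0,0,0],[0,0,0],0.2],
    [[0,0,0],[0,0,0],0.2]
  ]
}}

```text
t: 16.75
ee_pos: [0.5402, -0.2537, 0.0711]
tool_rot: [-180.0, 0.1, 5.3]
contact_force: [-0.7, 0.2, -0.0]
opening: 0.805
```

```bash
python3 d.py .5405 -.254 .0725 5.2
```

```text
t 16.75 pos [ 0.5402 -0.2537  0.0711] rot [-1.7999e+02  7.0000e-02  5.2500e+00] F [-0.7  0.2 -0. ] op 70.0
shift cm (tool) [ 0.03  0.03 -0.14] turn [-0.01  0.07  0.05]
```

Request:
{"api": "drive_tool", "payload": {
  "motion": [
    [[0,0,0],[0,0,-0.1],0.3],
    [[0,0,0],[0,0,0],0.4],
    [[0,0,0],[0,0,0],0.5],
    [[0,0,0],[0,0,0],0.55],
    [[0,0,0],[0,0,0],0.6],
    [[0,0,0],[0,0,0],0.7],
    [[0,0,0],[0,0,0],0.9],
    [[0,0,0],[0,0,0],0.9],
    [[0,0,0],[0,0,0],0.9],
    [[0,0,0],[0,0,0],0.9]
  ],
  "newtons": 12
}}

```text
t: 17.75
ee_pos: [0.5403, -0.2538, 0.0724]
tool_rot: [-180.0, 0.1, 5.3]
contact_force: [1.4, -0.5, 1.0]
opening: 0.438
```

```bash
python3 d.py .5405 -.254 .0725 5.2;python3 -c "
from h import *
from rig import arm
f=grab(arm,'wrist','8');g=grab(arm,'scene','8')
a=cv2.resize(f['image'][180:320,220:420],None,fx=4,fy=4,interpolation=cv2.INTER_CUBIC)
cv2.imwrite('pics/z10.png',a)
"
```

```text
t 17.75 pos [ 0.5403 -0.2538  0.0724] rot [-1.80e+02  5.00e-02  5.25e+00] F [ 1.4 -0.5  1. ] op 38.1
shift cm (tool) [ 0.02  0.03 -0.01] turn [-0.    0.05  0.05]
```

View pics/z10.png

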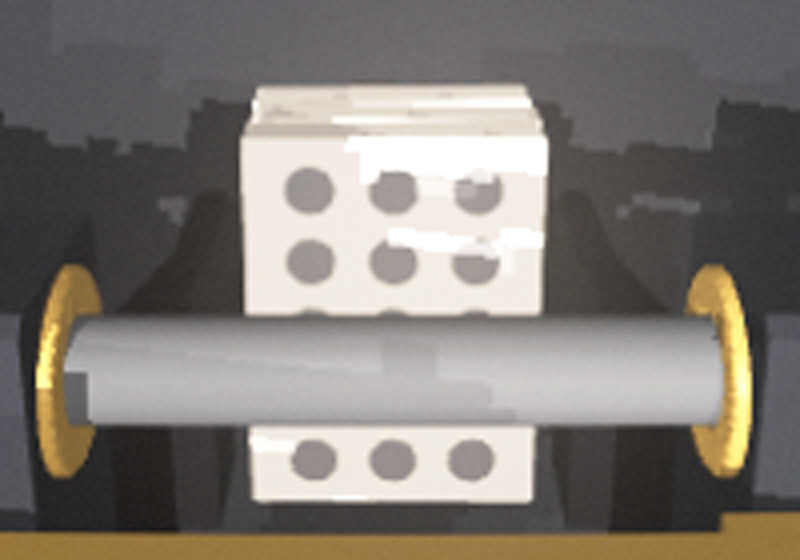

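View pics/scene8.png

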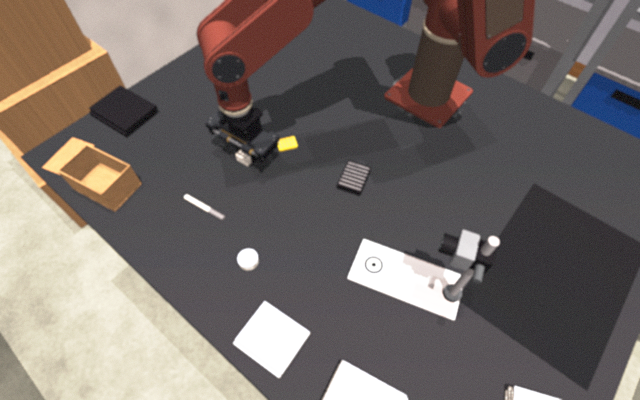

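The opening is 38.1 mm and the end faces look flush. I grip harder and lift gently.

Request:
{"api": "drive_tool", "payload": {
  "motion": [
    [[0,0,0],[0,0,0],0.9],
    [[0,0,0],[0,0,0],0.9],
    [[0,0,0],[0,0,0],0.9],
    [[0,0,0],[0,0,-0.5],0.9],
    [[0,0,0],[0,0,-1.5],0.9],
    [[0,0,0],[0,0,-2],0.9],
    [[0,0,0],[0,0,-1],0.9],
    [[0,0,0],[0,0,0],0.9],
    [[0,0,0],[0,0,0],0.9],
    [[0,0,0],[0,0,0],0.9]
  ],
  "newtons": 30
}}

```text
t: 18.85
ee_pos: [0.5403, -0.2537, 0.1266]
tool_rot: [180.0, 0.0, 5.3]
contact_force: [-0.4, 0.5, -2.2]
opening: 0.437
```

```bash
python3 d.py .5405 -.254 .25 5.2;python3 -c "
from h import *
from rig import arm
f=grab(arm,'wrist','9');g=grab(arm,'side','9');c=grab(arm,'scene','9')
a=cv2.resize(f['image'][180:320,220:420],None,fx=3,fy=3,interpolation=cv2.INTER_CUBIC)
b=cv2.resize(g['image'][270:400,250:450],None,fx=3,fy=3,interpolation=cv2.INTER_CUBIC)[:180]
b=cv2.resize(c['image'][120:180,200:300],None,fx=6,fy=6,interpolation=cv2.INTER_CUBIC)
cv2.imwrite('pics/z11.png',np.vstack([a,b])[:600])
cv2.imwrite('pics/z12.png',cv2.resize(g['image'][60:230,230:400],None,fx=3.5,fy=3.5,interpolation=cv2.INTER_CUBIC))
"
```

```text
t 18.85 pos [ 0.5403 -0.2537  0.1266] rot [1.7999e+02 3.0000e-02 5.2500e+00] F [-0.4  0.5 -2.2] op 38.1
shift cm (tool) [ 1.000e-02  4.000e-02 -1.234e+01] turn [0.01 0.03 0.05]
```

View pics/z11.png

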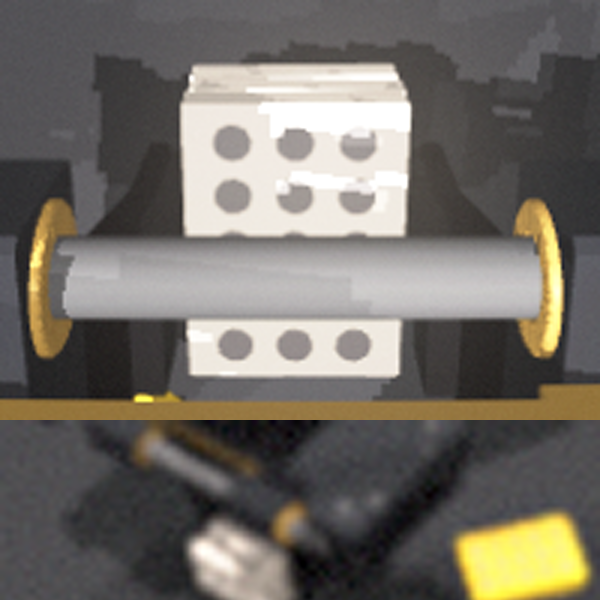

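View pics/z12.png

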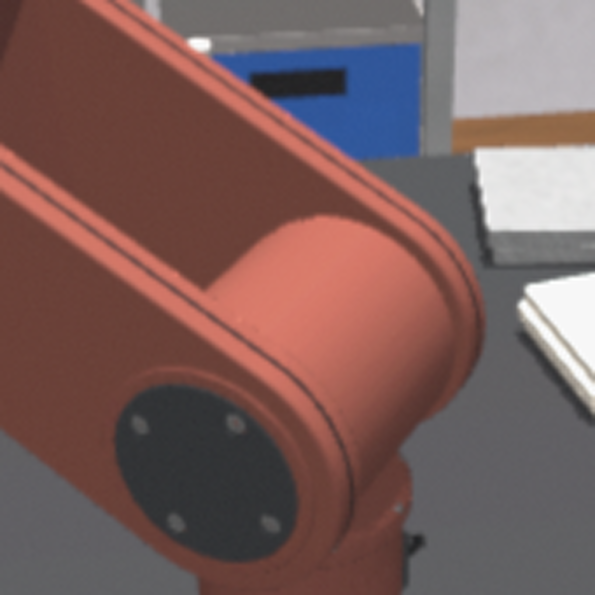

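View pics/side9.png

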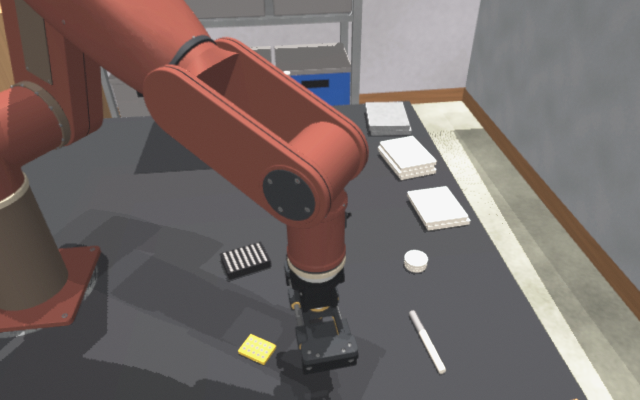

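Run:
```python
from h import *
np.set_printoptions(precision=4,suppress=True)
s=load('pics/side0.npy');c=load('pics/scene9.npy')
cv2.imwrite('pics/z13.png',np.hstack([cv2.resize(c['image'][225:275,430:510],None,fx=5,fy=10,interpolation=cv2.INTER_CUBIC),cv2.resize(s['image'][80:130,275:315],None,fx=10,fy=10,interpolation=cv2.INTER_CUBIC)]))
print(tri(s,(298.6,106.6),c,(442.3,243)))
# ring dot & foot axis
def dot(f,u,v):
    g=cv2.cvtColor(f['image'],cv2.COLOR_BGR2GRAY)[v-3:v+4,u-3:u+4].astype(float);w=np.clip(g.max()-40-g,0,None);Y,X=np.mgrid[v-3:v+4,u-3:u+4]
    return (X*w).sum()/w.sum(),(Y*w).sum()/w.sum()
ds,dc=dot(s,318,202),dot(c,374,265);print(ds,dc,onz(s,[ds],.006),onz(c,[dc],.006),tri(s,ds,c,dc))
for z in (.19,.2,.205,.21): print(z,proj(s,[(.5516,.312,z)]),proj(c,[(.5516,.312,z)]))
```

```text
(array([0.5535, 0.3167, 0.207 ]), np.float64(0.0011258614513724391))
(np.float64(317.40175953079176), np.float64(201.2434017595308)) (np.float64(373.2981770833333), np.float64(264.1510416666667)) [[0.5839 0.207  0.006 ]] [[0.5821 0.2084 0.006 ]] (array([0.5831, 0.2081, 0.0057]), np.float64(0.002006837760423989))
0.19 [[298.0358 113.9541]] [[438.1077 245.1686]]
0.2 [[297.8554 110.1031]] [[439.4551 242.7735]]
0.205 [[297.7644 108.1623]] [[440.1401 241.5557]]
0.21 [[297.6729 106.211 ]] [[440.8328 240.3241]]
```

View pics/z13.png

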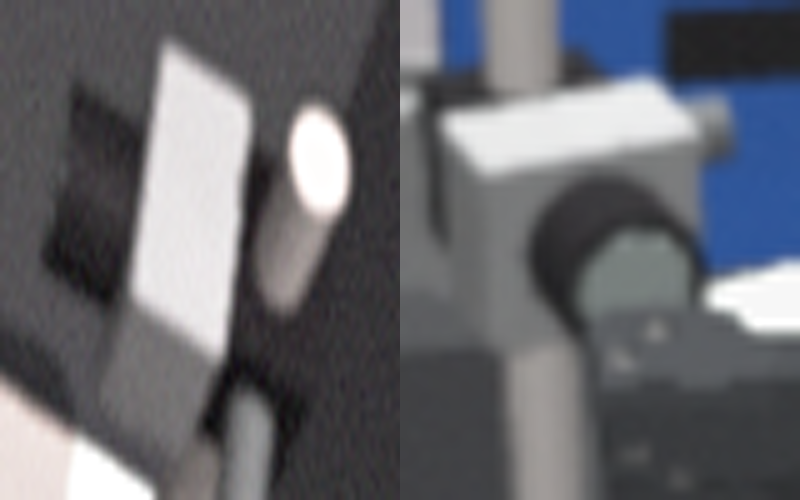

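The stack is lifted, reading 38.1 mm. I put the focus at (0.583, 0.208), the lens at z of about 0.205 and the axis yaw at about 106.7°, so the TCP target is (0.583, 0.208, 0.265). First I rise and cross to y≈0.03, then turn well away from the camera.

Request:
{"api": "drive_tool", "payload": {
  "motion": [
    [[0,0,0],[0,0,-1.5],0.9],
    [[0,0,0],[0.4,-1.5,-2.5],0.9],
    [[0,0,0],[0.8,-3,-3],0.9],
    [[0,0,0],[0.8,-3.5,-3],0.9],
    [[0,0,0],[0.8,-4,-2],0.9],
    [[0,0,0],[0.8,-4,-1],0.9],
    [[0,0,0],[0.8,-4,0],0.9],
    [[0,0,0],[0.8,-4,0],0.9],
    [[0,0,0],[0.8,-2.5,0],0.9],
    [[0,0,0],[0.3,-1,0],0.9]
  ]
}}

```text
t: 20.0
ee_pos: [0.5794, 0.0344, 0.2697]
tool_rot: [-179.8, -0.2, 4.9]
contact_force: [0.2, -0.5, -0.6]
opening: 0.432
```

Request:
{"api": "drive_tool", "payload": {
  "motion": [
    [[0,0,-3],[0,0,0],0.9],
    [[0,0,-6],[0,0,0],0.9],
    [[0,0,-8.5],[0,0,0],0.9],
    [[0,0,-8.5],[0,0,0],0.9],
    [[0,0,-8.5],[0,0,0],0.9],
    [[0,0,-8.5],[0,0,0],0.9],
    [[0,0,-8.5],[0,0,0],0.9],
    [[0,0,-8.5],[0,0,0],0.9],
    [[0,0,-8.5],[0,0,0],0.9],
    [[0,0,-8.5],[0,0,0],0.9]
  ]
}}

```text
t: 21.0
ee_pos: [0.5787, 0.0286, 0.2735]
tool_rot: [179.9, 0.0, 83.2]
contact_force: [-0.6, 0.6, -1.1]
opening: 0.434
```

Request:
{"api": "drive_tool", "payload": {
  "motion": [
    [[0,0,-8.5],[0,0,0],0.9],
    [[0,0,-7],[0,0,0],0.9],
    [[0,0,-5],[0,0,0],0.9],
    [[0,0,0],[0,0,0],0.9],
    [[0,0,0],[0,0,0],0.9],
    [[0,0,0],[0,0,0],0.9],
    [[0,0,0],[0,0,0],0.9],
    [[0,0,0],[0,0,0],0.9],
    [[0,0,0],[0,0,0],0.9],
    [[0,0,0],[0,0,0],0.9]
  ]
}}

```text
t: 22.0
ee_pos: [0.5782, 0.023, 0.2752]
tool_rot: [-179.9, 0.2, 103.8]
contact_force: [-0.1, 0.1, -0.9]
opening: 0.429
```

```bash
python3 d.py .583 .208 .265 106.7
```

```text
t 22.0 pos [0.5782 0.023  0.2752] rot [-1.7993e+02  1.7000e-01  1.0379e+02] F [-0.1  0.1 -0.9] op 37.4
shift cm (tool) [17.86  4.88  0.96] turn [-0.08  0.17 -2.91]
```

Request:
{"api": "drive_tool", "payload": {
  "motion": [
    [[0,0,-1.5],[1.5,0.5,0.2],0.9],
    [[0,0,-1.4],[2.5,0.8,0.2],0.9],
    [[0,0,0],[3,0.8,0.2],0.9],
    [[0,0,0],[3,0.8,0.2],0.9],
    [[0,0,0],[2.5,0.8,0.1],0.9],
    [[0,0,0],[1.5,0.5,0],0.9],
    [[0,0,0],[0,0,0],0.9],
    [[0,0,0],[0,0,0],0.9],
    [[0,0,0],[0,0,0],0.9],
    [[0,0,0],[0,0,0],0.9]
  ]
}}

```text
t: 23.0
ee_pos: [0.5781, 0.1795, 0.264]
tool_rot: [-179.9, 0.1, 107.2]
contact_force: [0.4, 0.1, -1.0]
opening: 0.433
```

```bash
python3 d.py .583 .208 .265 106.7; python3 -c "
from h import *
from rig import arm
for n in ['wrist','side','scene']: grab(arm,n,'10')"
```

```text
t 23.0 pos [0.5781 0.1795 0.264 ] rot [-1.7988e+02  8.0000e-02  1.0723e+02] F [ 0.4  0.1 -1. ] op 37.7
shift cm (tool) [ 2.57  1.31 -0.11] turn [-0.12  0.08  0.53]
```

View pics/side10.png

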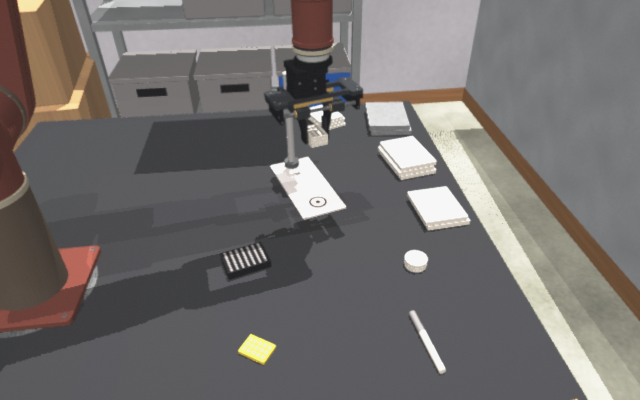

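View pics/scene10.png

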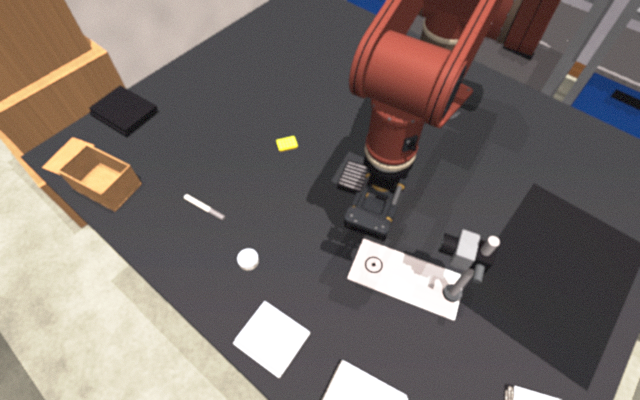

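View pics/wrist10.png

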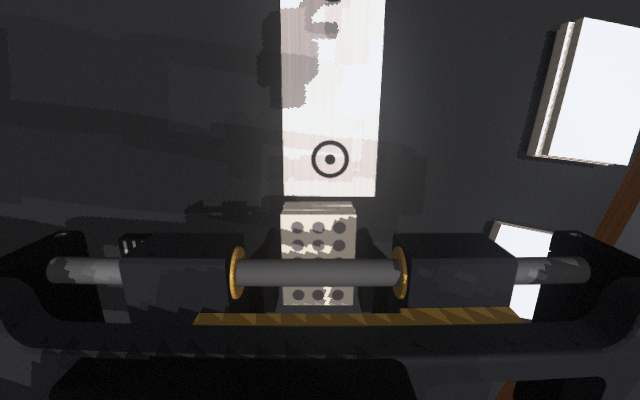

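The wrist view shows the stack gripped and square, with the ring dot at (330,159) and the foot running straight ahead. The side view shows the stack still short of the mark.

```bash
python3 - <<'E'
from h import *
np.set_printoptions(precision=4,suppress=True)
w=load('pics/wrist10.npy')
print(onz(w,[(330,159)],.006))
for a,b in [((281,5),(284,190)),((385,5),(376,190))]:
    q=onz(w,[a,b],.006);d=q[0]-q[1];print(q,np.degrees(np.arctan2(d[1],d[0])))
s=load('pics/side10.npy')
cv2.imwrite('pics/z14.png',cv2.resize(s['image'][60:220,250:380],None,fx=3.75,fy=3.75,interpolation=cv2.INTER_CUBIC))
E
python3 d.py .583 .208 .265 106.7
```

```text
[[0.5834 0.2063 0.006 ]]
[[0.4851 0.3452 0.006 ]
 [0.5421 0.1545 0.006 ]] 106.64111640241181
[[0.5888 0.3777 0.006 ]
 [0.6475 0.1873 0.006 ]] 107.12620574984705
t 23.15 pos [0.5782 0.1794 0.264 ] rot [-1.7989e+02  8.0000e-02  1.0720e+02] F [-0.5 -0.1 -0.8] op 37.5
shift cm (tool) [ 2.59  1.3  -0.1 ] turn [-0.11  0.08  0.5 ]
```

View pics/z14.png

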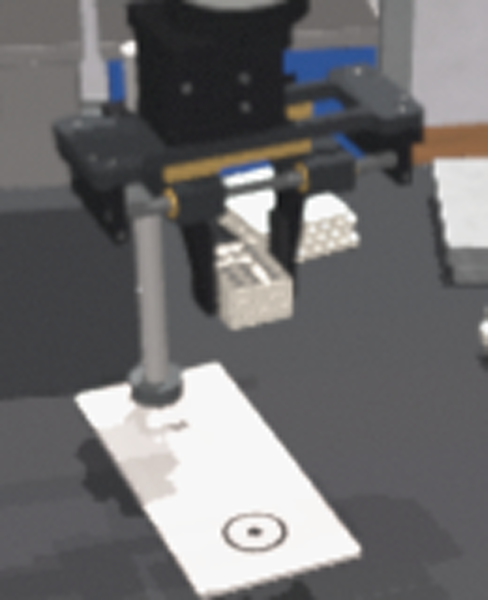

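The three views agree on the ring to within 2 mm, at about (0.583, 0.207), with axis yaw 106.9°. Now the final approach.

Request:
{"api": "drive_tool", "payload": {
  "motion": [
    [[0,0,0.3],[0.8,0.4,0],0.9],
    [[0,0,0],[1,0.5,0],0.9],
    [[0,0,0],[0.6,0.4,0],0.9],
    [[0,0,0],[0,0,0],0.9],
    [[0,0,0],[0,0,0],0.9],
    [[0,0,0],[0,0,0],0.9],
    [[0,0,0],[0,0,0],0.9],
    [[0,0,0],[0,0,0],0.9],
    [[0,0,0],[0,0,0],0.9],
    [[0,0,0],[0,0,0],0.9]
  ]
}}

```text
t: 24.15
ee_pos: [0.5844, 0.2076, 0.264]
tool_rot: [-179.9, 0.1, 106.8]
contact_force: [-0.3, -0.5, -0.3]
opening: 0.438
```

```bash
python3 d.py .583 .207 .265 106.8; python3 -c "
from h import *
from rig import arm
F={n:grab(arm,n,'11') for n in ['wrist','side','scene']}
a=cv2.resize(F['side']['image'][80:170,270:370],None,fx=4,fy=4,interpolation=cv2.INTER_CUBIC)
b=cv2.resize(F['wrist']['image'][190:310,240:400],None,fx=2.5,fy=3,interpolation=cv2.INTER_CUBIC)
cv2.imwrite('pics/z15.png',np.hstack([a,b]))
"
```

```text
t 24.15 pos [0.5844 0.2076 0.264 ] rot [-1.7990e+02  8.0000e-02  1.0679e+02] F [-0.3 -0.5 -0.3] op 38.1
shift cm (tool) [-0.02 -0.15 -0.1 ] turn [-0.1   0.08 -0.01]
```

View pics/z15.png

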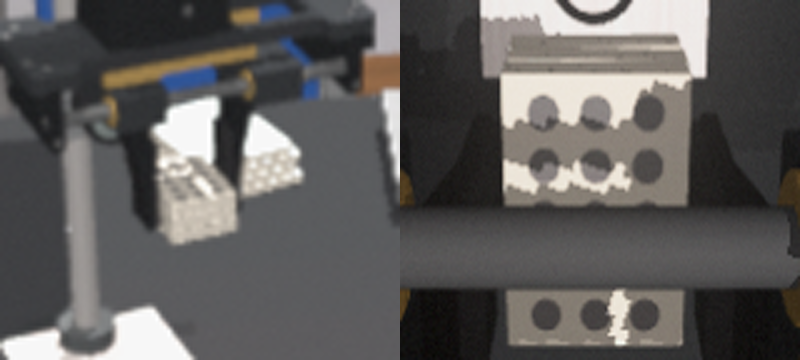

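View pics/wrist11.png

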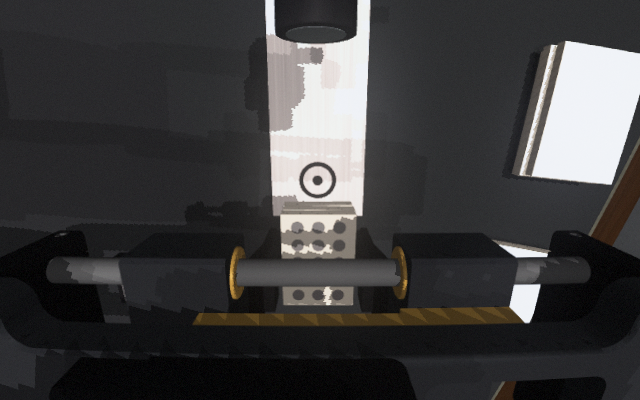

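Run:
```python
from h import *
np.set_printoptions(precision=1,suppress=True)
w=load('pics/wrist11.npy');s=w['s']
Rt=Ro.from_euler('xyz',s['tool_rot'],degrees=True)
P=lambda q:proj(w,Rt.apply(np.array(q)/1000)+s['ee_pos'])
for z in (48.4,56.4,64.4,72.4): print(z,P([(26,-19,z),(26,19,z)]).ravel(), P([(-26,-19,z),(-26,19,z)]).ravel())
for zl in (.2,.205,.21):
  a=np.radians(106.8);u=np.array([np.cos(a),np.sin(a),0]);v=np.array([-u[1],u[0],0])
  c=np.array([.5833,.207,zl])+.11*u;th=np.radians(np.arange(0,360,90))
  q=proj(w,[c+.019*(np.cos(t)*v+np.sin(t)*np.array([0,0,1])) for t in th]);print(zl,q.ravel())
cv2.imwrite('pics/z16.png',np.hstack([cv2.resize(w['image'][195:225,270:370],None,fx=7,fy=16,interpolation=cv2.INTER_CUBIC)]))
cv2.imwrite('pics/z17.png',cv2.resize(w['image'][0:60,250:390],None,fx=5,fy=5))
```

```text
48.4 [280.3 213.8 357.4 213.9] [283.7 305.  353.8 305. ]
56.4 [282.2 209.  355.4 209.1] [285.2 296.5 352.2 296.5]
64.4 [283.9 204.7 353.7 204.7] [286.6 288.8 350.7 288.8]
72.4 [285.4 200.7 352.1 200.7] [287.9 281.7 349.4 281.7]
0.2 [276.7  36.  316.3  24.1 356.5  35.9 316.8  44.9]
0.205 [275.2  33.2 316.2  20.4 357.8  33.1 316.8  42.7]
0.21 [273.6  30.2 316.   16.4 359.2  30.2 316.7  40.4]
```

View pics/z16.png

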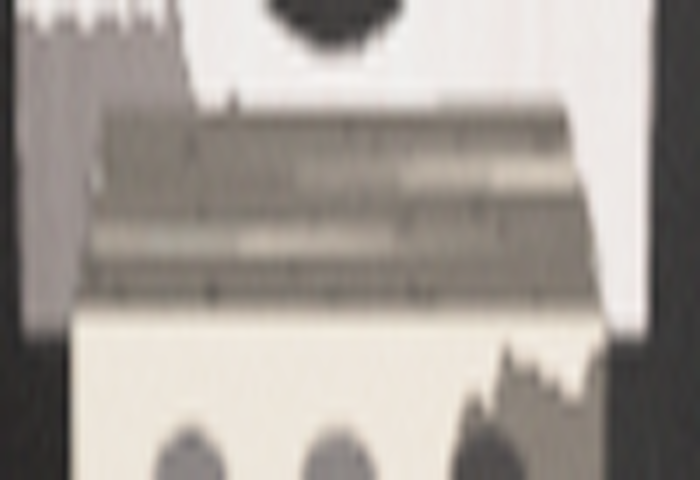

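View pics/z17.png

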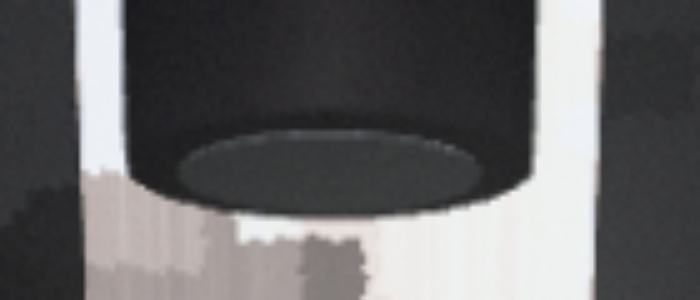

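The wrist view matches predictions. The stack's far edges sit at rows 214.4 and 201.6 (predicted 213.8 and 200.7) with no ledge over about 1 mm. The lens rim spans cols 275–357 with its bottom at row 43, which fits a lens height of 0.205 m. Handing in.

```bash
python3 -c "
from rig import arm
s=arm.sense();print(s['joint_vel'].round(2),s['opening']*87)
arm.job_done()"; python3 d.py .583 .207 .265 106.8
```

```text
[-0.03 -0.07 -0.05  0.01  0.04  0.01] 37.747431071294585
the job is handed in; nothing more can be done
the job is handed in; nothing more can be done
```

I squared the stack on the bench with alternating squeezes. I then lifted all three plates together by the width with 30 N and held them in front of the lens, where I handed the job in at about 24 s.

**Flush:** The last squeezes read 52.0 mm in length and 38.1 mm in width. Just before hand-in the opening was 37.7 mm. In the last wrist picture the visible end face showed no ledge over about 1 mm. I could not see the other end in detail.

**Position:** The tool was within about 2 mm of its target, level to 0.1°, and its yaw was 106.8°, which matches the foot axis. The arm was still. The lens height came out at about 0.205 m from triangulation, and the lens rim in the wrist picture agreed.

**Disagreements:**
- My first hand-picked pixels put objects up to about 7 mm apart in y between the scene and side cameras. After locating the dot properly, all three cameras agreed on the ring mark to about 2 mm.
- On the first width squeeze the fingertips were too high for the lowest plate and the opening read 39.2 mm. I lowered the tool and repeated it.

I saw no contact with the camera or its stand, and the bystanders and the yellow plate looked unmoved in the pictures. I did not measure their positions again before hand-in.

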